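# Put the swapped ticket machine modules back on their own test plates

## Robot

A 6-joint arm with a two-finger parallel gripper is mounted at the origin on the work surface. World frame = base frame: x ahead of the robot, y to its left, z up, the work surface at z = 0. Lengths are in m, angles in rad, forces in N, time in s.
With the tool pointing down it reaches from about 0.35 to 0.775 m from the base axis. Payload 7.3 kg.
Tool frame: the origin (TCP) lies midway between the tips of the shut fingers; the grasp point (between the pads) lies 19 mm behind it; z points along the fingers, y is the line along which they close (so a half turn about z gives the same grasp; the last joint's range is limited). The gripper opens to 92 mm and grips with 3 to 60 N. Pads are 19 mm wide; open, the fingers measure 130 mm over their backs; the gripper's body (75 mm by 190 mm) begins 47 mm behind the grasp point.
Start: joints at [0.971, 0.342, 1.524, -0, 1.275, -0.146], TCP at [0.23, 0.472, 0.227] pointing down, gripper open.
Joint ranges: [-2.53, 2.53], [-0.77, 2.02], [0.04, 2.7], [-1, 4.14], [0.28, 2.66], [-3.11, 3.11]. Speed limits (rad/s): [2.57, 2.57, 3.14, 3.14, 3.14, 3.14].

## Interface

Orientations are given as a unit quaternion [w, x, y, z].
In Python, from workcell import observe, get_image, job_done gives the robot as it stands.
- The arm moves only by the tool apply_moves, never from a script. Its argument "commands" is a list of rows, each a list of 3 entries, a list of its own where there are three numbers: the shift along the tool's x, y, z as a fraction of full scale, then the turn, a rotation vector about the tool's x, y, z as a fraction of full scale, then the closure, from -1 (fully open) to 1 (shut). A call has 1 to 8 rows; each row shifts and turns the commanded pose from where the row before left it, along the tool's axes as they then stand; what a row does not reach is not made up. Full scale, the value 1, is 25 cm for a shift and 2 rad for a turn. A row lasts 1/8 s, in which the tool goes at most 62.5 mm and 10.7 degrees, less where a joint would pass 70% of its speed; a pose out of reach is approached as far as the arm can. A call with a number of a shift or a turn outside -1 to 1 is refused whole. A call with a gripper value outside its range is refused whole. The fingers move at their own pace and stop on an object; the grip force is fixed at half the most. Time passes only in rows, so rows that do not move let the fingers close. It gives the time, the measured TCP pose, the force, the opening and the grip force at its end, in the units of the state.
- observe(): the state, without advancing time (a new reading comes with each control period).
- get_image(name): name is "scene" or "top"; returns a dict with "pixels" (400x640x3 uint8, red, green, blue), "depth" (400x640 float32, m along the optical axis (not along the pixel's ray), 0 where there is no reading), "camera_matrix" (3x3 intrinsics, pixels), "distortion" ([k1, k2, p1, p2, k3] as OpenCV has them; the pictures are not rectified), "position" and "orientation" of the camera in the world. Camera axes: x right, y up, looking along -z (the intrinsics and any distortion apply to the point x, -y, -z); pixel columns grow to the right and rows downward; lengths in m; the calibration is good to about 2 mm. A picture is of the moment at which its call begins.
- job_done(): hands the job in; it is judged then, once.
The state is a dict: "time_s": time; "joint_positions": joint angles; "joint_vel": joint speeds; "joint_torque": joint torques, N m; "tool_pos": TCP position; "tool_rot": TCP orientation; "force": force on the tool from outside, world axes, zero at the start; "wrist_torque": the same for the moment, N m; "grip_width": opening from 0.0 (shut) to 1.0 (fully open); "grip_force": force on a finger pad.
Only numpy, scipy, OpenCV 4.12 (cv2) and the standard library are available. Lean on these libraries where they do the work, as an engineer would, in place of code of your own. Each camera call takes 0.05 s, during which the arm holds its last target. There are 200 camera calls.

## Task

The three ticket machine modules stand on each other's test plates. First take the adjustment knob off the round rubber mat and lower it, stem up, into about the middle of the tin cup until you feel it rest on the parts inside, then let go without dropping it. Then, parking a module in the middle of the emptied mat as the free spot, put each module upright on the middle of its own plate (the box-shaped printhead on the plate with the long bar, the flat coin shutter on the plate with two pins, the round solenoid on the plate with one pin), and let go of everything.

Things in the scene. Friction and masses are not known exactly. Their poses are not given: they have to be found in the camera images.
- printhead: Cream box-shaped printhead module, 80 mm (x) x 40 mm (y) x 42 mm high. Origin at the centre of its underside, z up. Grip it across its 40 mm width (y). Weighs 110 to 230 g. At the start it stands on the plate with two pins.
- shutter: Purple plastic coin shutter: flat base 70 mm (x) x 50 mm (y) x 10 mm, with an upright grip block on its middle, 36 mm (x) x 14 mm (y), from 9 to 37 mm above the underside. Origin at the centre of the underside, z up. Grip the block across its 14 mm (y). Weighs 40 to 85 g. At the start it stands on the plate with one pin.
- solenoid: Aluminium solenoid: upright round can 40 mm in diameter and 45 mm high with a dark band, and a 12 mm plunger pin standing 12 mm out of its top. Origin at the centre of its underside, z up the can. Weighs 110 to 230 g. At the start it stands on the plate with the long bar.
- knob: Knurled nickel adjustment knob standing on its head: head 32 mm in diameter and 18 mm high below, plain round stem 12 mm in diameter above it from 18 to 52 mm. Origin at the centre of the head's underside, z up the stem. Weighs 40 to 85 g. At the start it stands on the round mat.
- bar_plate: Flat dark grey plate 120 x 90 mm, 8 mm thick, fixed to the bench, with a thin white ring painted round the seat centre. Origin on the bench under the seat centre (the plate runs from x = -45 to +75 mm, y = +-45 mm); z up; seat surface at z = 8 mm. At x = +61 to +73 mm, at its edge away from the robot, stands a white connector bar with a brass strip on top, 70 mm long (y), top at z = 24 mm. The printhead belongs here.
- twin_plate: Flat dark grey plate 120 x 90 mm, 8 mm thick, fixed to the bench, with a thin white ring painted round the seat centre. Origin on the bench under the seat centre (the plate runs from x = -45 to +75 mm, y = +-45 mm); z up; seat surface at z = 8 mm. At x = +61 to +73 mm, at its edge away from the robot, stands a pair of 12 mm brass pins at y = +-25 mm, tops at z = 24 mm. The coin shutter belongs here.
- single_plate: Flat dark grey plate 120 x 90 mm, 8 mm thick, fixed to the bench, with a thin white ring painted round the seat centre. Origin on the bench under the seat centre (the plate runs from x = -45 to +75 mm, y = +-45 mm); z up; seat surface at z = 8 mm. At x = +61 to +73 mm, at its edge away from the robot, stands one 12 mm brass pin at y = 0, top at z = 24 mm. The solenoid belongs here.
- mat: Round black rubber mat, 104 mm in diameter and 4 mm thick, fixed flat on the bench; the free spot once the knob is gone. Origin under its centre at bench height, z up; top at z = 4 mm.
- cup: Dented tin parts cup, fixed, open on top: 100 mm in outer diameter, 75 mm high, wall 3 mm (bore at least 90 mm). Origin under its centre at bench height, z up. It is part filled with a firm, level layer of small parts whose top lies somewhere between 16 and 45 mm above the bench, different every time.
Things that resemble listed ones, but are neither listed nor needed, are in the scene too. Of the things like the shutter, leave any that is pink or turquoise; of the rest the larger one is meant.

How it is judged:
On the way, in this order (a step that is already met when the one before it is completed fails the run):
1. the knob stands stem up, released and at rest on the parts in the tin cup (horizontal distance between knob and cup below 0.032 m and z of knob in the frame of cup between 0.008 and 0.053 m and angle between knob's own z axis and vertical below 0.3 rad and contact force between knob and the fingers below 0.2 N and linear speed of knob below 0.02 m/s and angular speed of knob below 0.3 rad/s), for 0.2 s.
2. one of the modules stands released on the round mat (((horizontal distance between printhead and mat below 0.03 m and z of printhead in the frame of mat between 0 and 0.008 m and angle between printhead's own z axis and vertical below 0.12 rad and contact force between printhead and the fingers below 0.2 N and linear speed of printhead below 0.02 m/s and angular speed of printhead below 0.3 rad/s) or (horizontal distance between shutter and mat below 0.03 m and z of shutter in the frame of mat between 0 and 0.008 m and angle between shutter's own z axis and vertical below 0.12 rad and contact force between shutter and the fingers below 0.2 N and linear speed of shutter below 0.02 m/s and angular speed of shutter below 0.3 rad/s) or (horizontal distance between solenoid and mat below 0.03 m and z of solenoid in the frame of mat between 0 and 0.008 m and angle between solenoid's own z axis and vertical below 0.12 rad and contact force between solenoid and the fingers below 0.2 N and linear speed of solenoid below 0.02 m/s and angular speed of solenoid below 0.3 rad/s))), for 0.2 s.
At the end, for the whole second after the job is handed in: Knob in the cup within 32 mm of its axis, stem up (0.3 rad); printhead on the bar plate, shutter on the two-pin plate, solenoid on the one-pin plate, each within 15 mm of the seat centre, 4 mm of seat height and 0.12 rad of upright; all released and at rest (all of step 1 and horizontal distance between printhead and bar_plate below 0.015 m and z of printhead in the frame of bar_plate between 0.004 and 0.012 m and angle between each of printhead, shutter, solenoid's own z axis and vertical below 0.12 rad and contact force between each of printhead, shutter, solenoid and the fingers below 0.2 N and linear speed of each of printhead, shutter, solenoid below 0.02 m/s and angular speed of each of printhead, shutter, solenoid below 0.3 rad/s and horizontal distance between shutter and twin_plate below 0.015 m and z of shutter in the frame of twin_plate between 0.004 and 0.012 m and horizontal distance between solenoid and single_plate below 0.015 m and z of solenoid in the frame of single_plate between 0.004 and 0.012 m); the robot touches nothing.
It fails at once if the knob is dropped into the cup (falls freely by more than about 10 mm) (horizontal distance between knob and cup below 0.05 m and contact force between knob and the fingers below 0.05 N and linear speed of knob above 0.45 m/s).
It also fails if it takes over 131 s, if anything falls off the work surface, if the arm or the gripper's body presses on something with over 40 N, if the wrist force passes 120 N, or if a joint passes its speed limit or range.

## Working session

There is one attempt and no reset: what is moved stays moved. The work goes in short steps, Python scripts to look and compute and a tool call to move; the robot and the scene stay as the last step left them, time stands still between calls to the robot, and variables do not carry over. Pictures are saved under pics/ and viewed, at most 14 in all, crops included, and the job is handed in when it is done.

Besides the shell and the picture viewer there is one more tool, called after ">>>" as name(argument=value, ...), one argument or row to a line, values as JSON. apply_moves: Moves the arm, as the interface text tells. Its arguments: {"type":"object","properties":{"commands":{"type":"array"}},"required":["commands"]}

```bash
ls; mkdir -p pics; python3 - <<'E'
from workcell import observe,get_image
import cv2,numpy as np
s=observe();print(s)
for n in("scene","top"):
    g=get_image(n);cv2.imwrite(f"pics/{n}0.png",g["pixels"][:,:,::-1]);np.savez(f"{n}0.npz",**g)
    print(n,g["camera_matrix"],g["distortion"],g["position"],g["orientation"])
E
```

```text
pics
{'time_s': 0.0, 'joint_positions': array([ 9.71006436e-01,  3.42741763e-01,  1.52500789e+00, -4.01393343e-05,
        1.27537033e+00, -1.45996835e-01]), 'joint_vel': array([-0.00121783, -0.00210254,  0.00145712,  0.0008179 , -0.00015038,
       -0.0008061 ]), 'joint_torque': array([ 6.20807623e-04, -4.31233978e+01, -2.44224447e+01,  7.19093322e-02,
        5.58792707e-02, -1.26956065e-04]), 'tool_pos': array([0.22991198, 0.47153976, 0.22603825]), 'tool_rot': array([-2.60335830e-04,  2.24948911e-01,  9.74370260e-01, -7.18178193e-04]), 'force': array([ 0.14907423, -0.26559654,  0.28451237]), 'wrist_torque': array([ 0.02235102, -0.00867629, -0.00689027]), 'grip_force': 0.0, 'grip_width': 1.0000604056528644}
scene [[415.59071175   0.         317.94863123]
 [  0.         415.59071175 192.93646199]
 [  0.           0.           1.        ]] [-0.00233162  0.          0.          0.          0.        ] [ 1.2351483  -0.03297983  0.82632946] [0.72670766 0.26879851 0.21795222 0.59341399]
top [[439.62523777   0.         311.30053164]
 [  0.         439.62523777 195.24214113]
 [  0.           0.           1.        ]] [-0.05926832  0.          0.          0.          0.        ] [0.36508352 0.07470871 1.14089298] [ 0.70684052  0.06941557 -0.06473389 -0.70097609]
```

View pics/scene0.png

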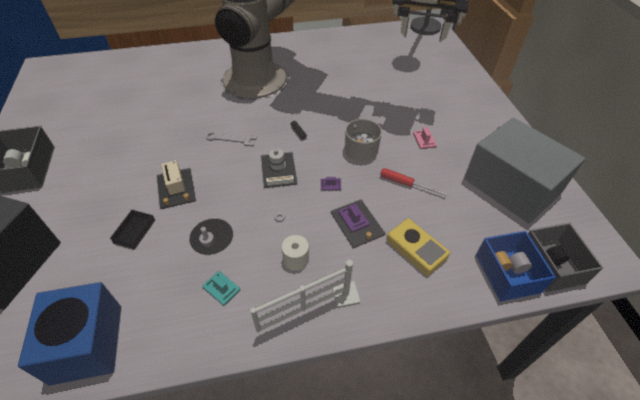

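View pics/top0.png

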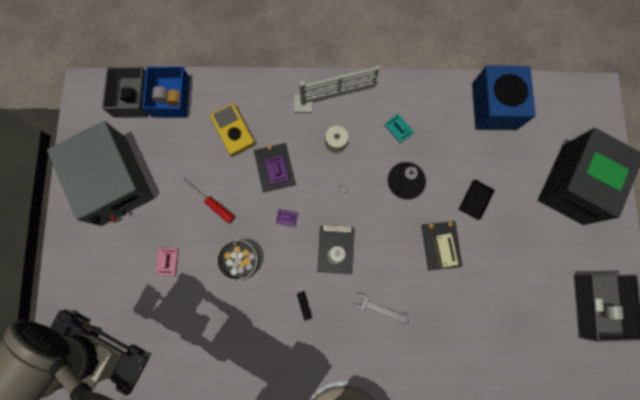

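Candidates:
- **Knob:** the one on the mat, scene (205,236) / top (411,173). There is nothing else like it.
- **Shutter:** purple on the one-pin plate, top (277,168). Rejected: small purple (287,217), pink (167,261), turquoise (399,128).
- **Solenoid:** can on the bar plate, top (337,255). Rejected: white roll (337,137), and the cylinder bits in the boxes.
- **Printhead:** cream box on the two-pin plate, top (447,250).
- **Cup:** top (238,259).
- **Mat:** top (407,180). Rejected: black tray (477,200).

A close crop comes next to check these choices.

```bash
python3 - <<'E'
import cv2,numpy as np
t=cv2.imread("pics/top0.png")[120:290,210:470];cv2.imwrite("pics/tc.png",cv2.resize(t,None,fx=3,fy=3,interpolation=cv2.INTER_CUBIC))
t=cv2.imread("pics/scene0.png")[110:280,145:405];cv2.imwrite("pics/sc.png",cv2.resize(t,None,fx=3,fy=3,interpolation=cv2.INTER_CUBIC))
E
```

```text
(no output)
```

View pics/tc.png

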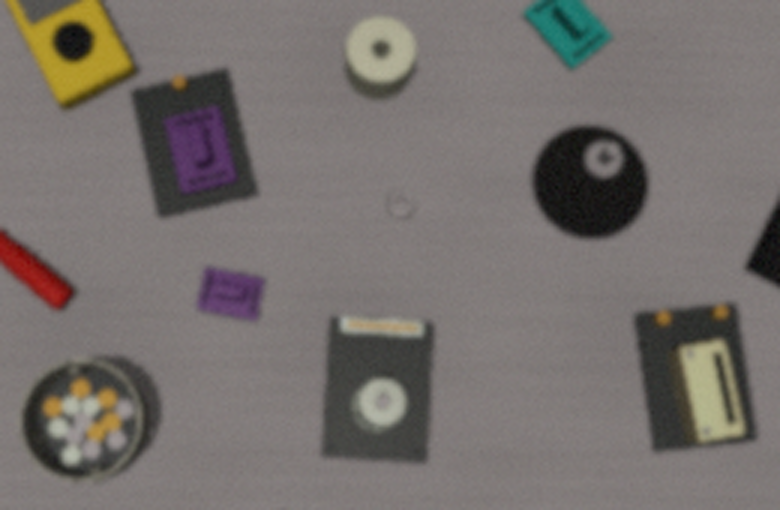

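View pics/sc.png

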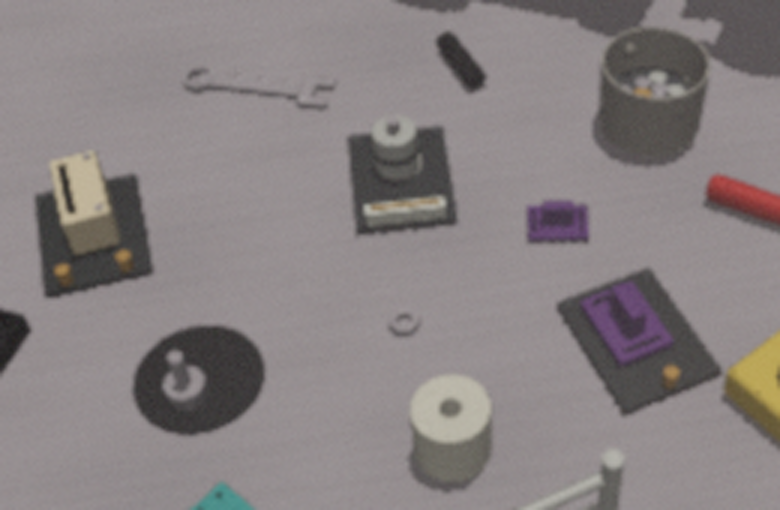

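The crops confirm the choices:
- **Knob:** off-centre on the mat, top-crop (604,158).
- **Larger purple shutter:** on the one-pin plate, (205,150).
- **Solenoid:** on the bar plate, (382,402).
- **Printhead:** on the two-pin plate, (715,390).
- **Cup:** (84,420).

Next I measure positions.

```bash
cat > h.py <<'E'
import numpy as np,cv2
from scipy.spatial.transform import Rotation as R
def rays(g,uv):
    p=cv2.undistortPoints(np.float64(uv).reshape(-1,1,2),g["camera_matrix"],g["distortion"])[:,0]
    d=np.c_[p[:,0],-p[:,1],-np.ones(len(p))]
    q=g["orientation"];return R.from_quat([q[1],q[2],q[3],q[0]]).apply(d)
def plane(g,uv,z):
    d=rays(g,uv);c=g["position"];return c+d*((z-c[2])/d[:,2])[:,None]
def tri(g1,u1,g2,u2):
    d1=rays(g1,[u1])[0];d2=rays(g2,[u2])[0];A=np.c_[d1,-d2]
    s=np.linalg.lstsq(A,g2["position"]-g1["position"],rcond=None)[0]
    a=g1["position"]+s[0]*d1;b=g2["position"]+s[1]*d2
    return (a+b)/2,np.linalg.norm(a-b)
def blob(g,fn,roi,near=None):
    x0,y0,x1,y1=roi;im=g["pixels"][y0:y1,x0:x1];im=cv2.resize(im,None,fx=4,fy=4,interpolation=cv2.INTER_CUBIC)
    m=fn(cv2.cvtColor(im,cv2.COLOR_RGB2HSV).astype(int)).astype(np.uint8)
    cs=cv2.findContours(m,cv2.RETR_EXTERNAL,cv2.CHAIN_APPROX_NONE)[0]
    c=max(cs,key=cv2.contourArea)[:,0].astype(float)
    return (c+.5)/4-.5+[x0,y0]
def rect(P):
    c,s,a=cv2.minAreaRect((P[:,:2]*1000).astype(np.float32));return np.round(c,1),np.round(s,1),round(a,1)
def load(n):return dict(np.load(n))
E
python3 - <<'E'
from h import *
T=load("top0.npz");S=load("scene0.npz")
dark=lambda h:h[...,2]<100
pur=lambda h:(h[...,0]>125)&(h[...,0]<160)&(h[...,1]>70)
def o(x,y):return [210+(x+.5)/3-.5,120+(y+.5)/3-.5]
def q(x,y):return [145+(x+.5)/3-.5,110+(y+.5)/3-.5]
hsv=cv2.cvtColor(T["pixels"],cv2.COLOR_RGB2HSV)
for n,(x,y) in dict(bench=(450,300),plate=(345,430),mat=(580,200),can=(382,402),cream=(700,390),knob=(600,150),cupwall=(84,470),shut=(180,180)).items():
    u,v=map(round,o(x,y));print(n,hsv[v,u])
for n,a,b in[("sol plunger",o(382,401),q(393,128)),("print slotend",o(719,354),q(63,168)),("knob stem",o(604,157),q(175,356)),("pin twinL",o(664,318),q(123,256)),("pin twinR",o(721,312),q(63,270)),("pin single",o(179,82),q(671,373)),("mat",o(591,182),q(199,379)),("shut TLplate corner",o(133,92),q(627,411)),("barplate BR",o(426,461),q(350,140)),("printTop BL",o(704,443),q(98,153))]:
    print(n,*tri(T,a,S,b))
for n,roi in dict(single=(250,138,300,196),bar=(312,222,360,276),twin=(418,216,466,274)).items():
    print(n,rect(plane(T,blob(T,dark,roi),.008)))
print("mat",rect(plane(T,blob(T,dark,(382,155,432,205)),.004)))
print("shut",rect(plane(T,blob(T,pur,(255,145,300,190)),.016)))
E
```

```text
bench [ 19  16 128]
plate [40 21 74]
mat [30 20 26]
can [  0  10 148]
cream [ 30  55 181]
knob [  9  18 100]
cupwall [60  4 59]
shut [141 103  94]
sol plunger [0.42915555 0.01880158 0.05549458] 0.0005921170316696504
print slotend [ 0.46550536 -0.25074051  0.09604384] 0.005543282650296609
knob stem [ 0.63773624 -0.17476557  0.04871506] 0.005680781997910368
pin twinL [ 0.50307688 -0.2237417   0.02250291] 0.0015784539873130875
pin twinR [ 0.50852891 -0.27305431  0.02232639] 0.0018853178752230408
pin single [0.71002664 0.19644648 0.02149335] 0.0016138537354568007
mat [ 0.62674502 -0.1693228   0.00067846] 0.001920518139003262
shut TLplate corner [ 0.70857728  0.2042487  -0.02439131] 0.07656924973412685
barplate BR [ 0.38178585 -0.02036216  0.0026807 ] 0.002553553801226479
printTop BL [ 0.39684858 -0.24352038  0.04517015] 0.008021238736486858
single (array([658.7, 182.7]), array([123.5,  91.8]), 14.2)
bar (array([442.1,  19.5]), array([ 92.4, 120.8]), 87.2)
twin (array([ 454.8, -253.1]), array([121.8,  93.5]), 6.1)
mat (array([ 626.7, -168.6]), array([104.2, 105. ]), 0.4)
shut (array([650., 176.]), array([72.9, 52.6]), 14.0)
```

```bash
cat >> h.py <<'E'
def cl(g,uv,r=2):
    "mean depth point at pixel patch"
    u,v=np.round(uv).astype(int);d=np.median(g["depth"][v-r:v+r+1,u-r:u+r+1]);return g["position"]+rays(g,[[u,v]])[0]*d
E
python3 - <<'E'
from h import *
T=load("top0.npz");S=load("scene0.npz")
def o(x,y):return [210+(x+.5)/3-.5,120+(y+.5)/3-.5]
def q(x,y):return [145+(x+.5)/3-.5,110+(y+.5)/3-.5]
cream=lambda h:(h[...,2]>140)&(h[...,1]>30)
br=lambda h:(h[...,2]>110)
c=blob(T,cream,(430,226,466,274));print("print",rect(plane(T,c,.050)))
cs=blob(S,cream,(155,155,190,205));print("print scene",rect(plane(S,cs,.050)), "tri",tri(T,cv2.minAreaRect(c.astype(np.float32))[0],S,cv2.minAreaRect(cs.astype(np.float32))[0]))
c=blob(T,br,(324,240,352,268));print("sol",rect(plane(T,c,.053)))
c=blob(T,lambda h:h[...,2]>75,(400,163,424,183));print("knob",rect(plane(T,c,.022)))
cup=blob(T,lambda h:(h[...,2]<105),(205,230,265,285));r=rect(plane(T,cup,.0));print("cup blob incl shadow",r)
print("knob head tri",tri(T,o(604,157),S,q(184,383)), "stemtop",plane(T,[o(604,157)],.056),plane(S,[q(175,356)],.056))
print("cup rim tri", tri(T,o(84,420),S,q(655,68)))
for z in(.075,):
  P=plane(T,[o(22,420),o(144,420),o(84,358),o(84,480)],z);print("rim top",P.round(3))
  P=plane(S,[q(601,72),q(708,68),q(655,29),q(655,107)],z);print("rim sc",P.round(3))
for n,p in dict(sol=(395,412),pri=(685,390),plate=(345,430),mat=(570,200),bench=(450,300),fill=(84,420),shutbase=(185,180),knobhead=(597,150)).items():
  print(n,cl(T,o(*p),1).round(3))
E
```

```text
print (array([ 440. , -254.2]), array([77.8, 37.5]), 10.2)
print scene (array([ 441.4, -253.6]), array([82. , 41.7]), 9.5) tri (array([ 0.43963789, -0.25456899,  0.04739994]), np.float64(0.000959468451868111))
sol (array([428.3,  18.7]), array([40.2, 40.5]), 45.2)
knob (array([ 642.4, -177.5]), array([32.9, 33.2]), 88.1)
cup blob incl shadow (array([416.3, 265.6]), array([104.2, 121.8]), 7.7)
knob head tri (array([ 0.64426375, -0.17706862,  0.02238305]), np.float64(0.0014295356326974923)) stemtop [[ 0.63587646 -0.17021132  0.056     ]] [[ 0.64276928 -0.17629608  0.056     ]]
cup rim tri (array([0.4111947 , 0.26188248, 0.06755716]), np.float64(0.003583798687011546))
rim top [[0.41  0.309 0.075]
 [0.411 0.21  0.075]
 [0.46  0.261 0.075]
 [0.363 0.257 0.075]]
rim sc [[0.415 0.212 0.075]
 [0.429 0.308 0.075]
 [0.366 0.276 0.075]
 [0.469 0.247 0.075]]
sol [0.42  0.009 0.053]
pri [ 0.44  -0.235  0.042]
plate [0.407 0.047 0.007]
mat [ 0.61  -0.151  0.004]
bench [ 0.52  -0.045 -0.001]
fill [0.412 0.266 0.03 ]
shutbase [0.621 0.189 0.019]
knobhead [ 0.65  -0.173  0.022]
```

>>> apply_moves(
  commands=[
    [[0,0,0],[0,0,-0.0757],0],
    [[0,0,0],[0,0,-0.0757],0],
    [[0,0,0],[0,0,-0.0757],0],
    [[-0.118,-0.185,0],[0,0,0],0],
    [[-0.118,-0.185,0],[0,0,0],0],
    [[-0.118,-0.185,0],[0,0,0],0],
    [[-0.118,-0.185,0],[0,0,0],0],
    [[-0.118,-0.185,0],[0,0,0],0],
  ],
)

```text
time_s: 1.1
tool_pos: [0.3783, 0.2391, 0.2266]
tool_rot: [-0.0, -0.0, 1.0, 0.0]
force: [0.2, -0.0, 0.0]
grip_width: 0.5
grip_force: 0.0
```

>>> apply_moves(
  commands=[
    [[-0.118,-0.185,0],[0,0,0],0],
    [[-0.118,-0.185,0],[0,0,0],0],
    [[-0.118,-0.185,0],[0,0,0],0],
    [[-0.118,-0.185,0],[0,0,0],0],
    [[-0.118,-0.185,0],[0,0,0],0],
    [[-0.118,-0.185,0],[0,0,0],0],
    [[-0.118,-0.185,0],[0,0,0],0],
    [[-0.118,-0.185,0],[0,0,0],0],
  ],
)

```text
time_s: 2.1
tool_pos: [0.6144, -0.1308, 0.2262]
tool_rot: [-0.0, -0.0, 1.0, 0.0]
force: [0.3, 0.5, -0.2]
grip_width: 0.502
grip_force: 0.0
```

>>> apply_moves(
  commands=[
    [[-0.112,-0.185,0],[0,0,0],0],
    [[0,0,0.2],[0,0,0],0],
    [[0,0,0.2],[0,0,0],0],
    [[0,0,0.14],[0,0,0],0],
    [[0,0,0.0],[0,0,0],0],
  ],
)

```text
time_s: 2.72
tool_pos: [0.6398, -0.1746, 0.0881]
tool_rot: [-0.004, -0.0, 1.0, 0.001]
force: [0.2, -0.2, -0.3]
grip_width: 0.499
grip_force: 0.0
```

```bash
cat > snap.py <<'E'
import sys,cv2,numpy as np
from workcell import get_image
out,*v=sys.argv[1:]
ims=[]
for a in v:
    n,x,y,w,h=a.split(",");x,y,w,h=map(int,(x,y,w,h));g=get_image(n);np.savez(n+"_last.npz",**g)
    ims.append(cv2.resize(g["pixels"][y:y+h,x:x+w,::-1],(390,int(390*h/w)),interpolation=cv2.INTER_CUBIC))
H=max(i.shape[0] for i in ims)
cv2.imwrite(out,np.hstack([cv2.copyMakeBorder(i,0,H-i.shape[0],0,4,0) for i in ims]))
E
python3 snap.py pics/k1.png scene,150,170,130,110 top,350,120,130,110
```

```text
(no output)
```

View pics/k1.png

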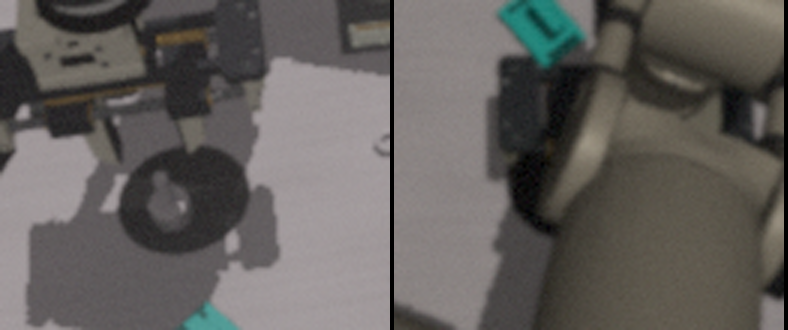

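The fingers straddle the stem at crop (160,180), with the closing line across it. I go down and grip.

>>> apply_moves(
  commands=[
    [[-0.01,-0.009,0],[0,0,0],0],
    [[0,0,0.1],[0,0,0],0],
    [[0,0,0.1],[0,0,0],0],
    [[0,0,0.036],[0,0,0],0],
    [[0,0,0],[0,0,0],0],
  ],
)

```text
time_s: 3.45
tool_pos: [0.6448, -0.1779, 0.0334]
tool_rot: [0.0, -0.0, 1.0, -0.0]
force: [0.0, -1.0, -0.2]
grip_width: 0.497
grip_force: 0.0
```

>>> apply_moves(
  commands=[
    [[0,0,0],[0,0,0],1],
    [[0,0,0],[0,0,0],1],
    [[0,0,0],[0,0,0],1],
    [[0,0,0],[0,0,0],1],
    [[0,0,0],[0,0,0],1],
  ],
)

```text
time_s: 4.08
tool_pos: [0.6445, -0.1777, 0.0328]
tool_rot: [0.0, -0.0, 1.0, 0.0]
force: [-0.2, 0.7, 0.7]
grip_width: 0.121
grip_force: 30.0
```

>>> apply_moves(
  commands=[
    [[0,0,-0.08],[0,0,0],1],
    [[0,0,-0.18],[0,0,0],1],
    [[0,0,-0.2],[0,0,0],1],
    [[0,0,-0.14],[0,0,0],1],
    [[0.052,0.097,0],[0,0,0],1],
    [[0.103,0.1945,0],[0,0,0],1],
    [[0.103,0.1945,0],[0,0,0],1],
    [[0.103,0.1945,0],[0,0,0],1],
  ],
)

```text
time_s: 5.08
tool_pos: [0.553, -0.0063, 0.1826]
tool_rot: [-0.0, 0.0, 1.0, 0.0]
force: [-0.1, 0.7, -0.0]
grip_width: 0.121
grip_force: 30.0
```

>>> apply_moves(
  commands=[
    [[0.103,0.1945,0],[0,0,0],1],
    [[0.103,0.1945,0],[0,0,0],1],
    [[0.103,0.1945,0],[0,0,0],1],
    [[0.103,0.1945,0],[0,0,0],1],
    [[0.103,0.1945,0],[0,0,0],1],
    [[0.052,0.097,0],[0,0,0],1],
    [[0,0,0],[0,0,0],1],
    [[0,0,0],[0,0,0],1],
  ],
)

```text
time_s: 6.08
tool_pos: [0.4125, 0.2592, 0.1827]
tool_rot: [0.0, -0.0, 1.0, -0.0]
force: [0.2, -0.3, -1.1]
grip_width: 0.12
grip_force: 30.0
```

```bash
python3 snap.py pics/k2.png scene,310,60,120,110 top,180,200,120,110; python3 -c "
from workcell import observe;s=observe();print(s['tool_pos'],s['grip_width'],s['joint_positions'])"
```

```text
[0.41279805 0.25881845 0.18267837] 0.1235039322529665 [ 4.02716065e-01  3.15925731e-01  1.69342150e+00 -2.43993003e-04
  1.13223640e+00 -1.16701061e+00]
```

View pics/k2.png

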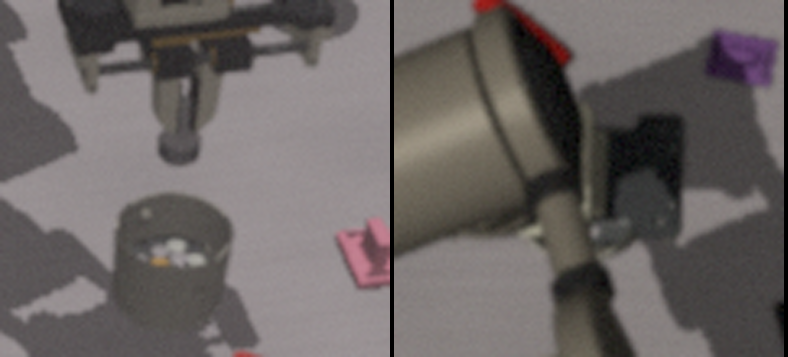

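>>> apply_moves(
  commands=[
    [[0,0,0.1],[0,0,0],1],
    [[0,0,0.12],[0,0,0],1],
    [[0,0,0.12],[0,0,0],1],
    [[0,0,0.08],[0,0,0],1],
    [[0,0,0.01],[0,0,0],1],
    [[0,0,0.01],[0,0,0],1],
    [[0,0,0],[0,0,0],1],
  ],
)

```text
time_s: 7.05
tool_pos: [0.4128, 0.2597, 0.0734]
tool_rot: [0.001, -0.0, 1.0, 0.0]
force: [-1.0, 0.1, -0.6]
grip_width: 0.121
grip_force: 30.0
```

>>> apply_moves(
  commands=[
    [[0,0,0.008],[0,0,0],1],
    [[0,0,0.008],[0,0,0],1],
    [[0,0,0],[0,0,0],1],
  ],
)

```text
time_s: 7.42
tool_pos: [0.4122, 0.2598, 0.0687]
tool_rot: [-0.0, -0.0, 1.0, 0.0]
force: [-1.3, 0.3, -0.3]
grip_width: 0.118
grip_force: 30.0
```

Bottom is near 0.040 now; continuing in 2 mm steps.

>>> apply_moves(
  commands=[
    [[0,0,0.008],[0,0,0],1],
    [[0,0,0.008],[0,0,0],1],
    [[0,0,0],[0,0,0],1],
  ],
)

```text
time_s: 7.8
tool_pos: [0.4121, 0.2597, 0.0645]
tool_rot: [-0.0, -0.0, 1.0, -0.0]
force: [0.2, 0.2, -0.2]
grip_width: 0.118
grip_force: 30.0
```

>>> apply_moves(
  commands=[
    [[0,0,0.008],[0,0,0],1],
    [[0,0,0],[0,0,0],1],
  ],
)

```text
time_s: 8.05
tool_pos: [0.4122, 0.2597, 0.0626]
tool_rot: [-0.0, -0.0, 1.0, -0.0]
force: [-0.1, 0.1, -0.4]
grip_width: 0.123
grip_force: 30.0
```

>>> apply_moves(
  commands=[
    [[0,0,0.008],[0,0,0],1],
    [[0,0,0],[0,0,0],1],
  ],
)

```text
time_s: 8.3
tool_pos: [0.4121, 0.2597, 0.0606]
tool_rot: [-0.0, -0.0, 1.0, -0.0]
force: [-0.5, -0.9, -0.7]
grip_width: 0.119
grip_force: 30.0
```

>>> apply_moves(
  commands=[
    [[0,0,0.008],[0,0,0],1],
    [[0,0,0],[0,0,0],1],
  ],
)

```text
time_s: 8.55
tool_pos: [0.4123, 0.2598, 0.0588]
tool_rot: [0.0, -0.0, 1.0, 0.0]
force: [0.4, 1.5, -0.6]
grip_width: 0.119
grip_force: 30.0
```

>>> apply_moves(
  commands=[
    [[0,0,0.006],[0,0,0],1],
    [[0,0,0],[0,0,0],1],
  ],
)

```text
time_s: 8.8
tool_pos: [0.4125, 0.26, 0.0586]
tool_rot: [0.001, -0.0, 1.0, 0.0]
force: [-3.2, 0.0, 14.6]
grip_width: 0.121
grip_force: 30.0
```

>>> apply_moves(
  commands=[
    [[0,0,0.006],[0,0,0],1],
    [[0,0,0],[0,0,0],1],
  ],
)

```text
time_s: 9.05
tool_pos: [0.4127, 0.2602, 0.0584]
tool_rot: [0.001, -0.0, 1.0, 0.001]
force: [-6.8, -1.5, 27.1]
grip_width: 0.123
grip_force: 30.0
```

>>> apply_moves(
  commands=[
    [[0,0,0.006],[0,0,0],1],
    [[0,0,0],[0,0,0],1],
  ],
)

```text
time_s: 9.3
tool_pos: [0.4134, 0.2602, 0.0578]
tool_rot: [0.002, -0.0, 1.0, 0.001]
force: [-7.6, -4.3, 34.3]
grip_width: 0.123
grip_force: 30.0
```

>>> apply_moves(
  commands=[
    [[0,0,0.006],[0,0,0],1],
    [[0,0,0],[0,0,0],1],
  ],
)

```text
time_s: 9.55
tool_pos: [0.4141, 0.2602, 0.0567]
tool_rot: [0.003, -0.0, 1.0, 0.001]
force: [-6.4, -4.8, 36.3]
grip_width: 0.123
grip_force: 30.0
```

Contact was felt at TCP z≈0.0586. I ease the preload off, then open to about 26 mm inside the cup.

>>> apply_moves(
  commands=[
    [[0,0,-0.008],[0,0,0],1],
    [[0,0,-0.008],[0,0,0],1],
    [[0,0,0],[0,0,0],1],
  ],
)

```text
time_s: 9.93
tool_pos: [0.4122, 0.2597, 0.057]
tool_rot: [0.0, -0.0, 1.0, 0.0]
force: [-1.0, -0.5, 7.0]
grip_width: 0.118
grip_force: 30.0
```

>>> apply_moves(
  commands=[
    [[0,0,0],[0,0,0],0.65],
    [[0,0,0],[0,0,0],0.5],
    [[0,0,0],[0,0,0],0.45],
    [[0,0,0],[0,0,0],0.45],
  ],
)

```text
time_s: 10.42
tool_pos: [0.4121, 0.2597, 0.0565]
tool_rot: [-0.0, -0.0, 1.0, -0.0]
force: [0.8, -0.0, -0.6]
grip_width: 0.274
grip_force: 0.0
```

>>> apply_moves(
  commands=[
    [[0,0,-0.04],[0,0,0],0.45],
    [[0,0,-0.08],[0,0,0],0.45],
    [[0,0,-0.16],[0,0,0],0.45],
    [[0,0,-0.2],[0,0,0],0.45],
    [[0,0,-0.08],[0,0,0],0],
  ],
)

```text
time_s: 11.05
tool_pos: [0.4133, 0.2602, 0.2004]
tool_rot: [0.003, -0.0, 1.0, 0.001]
force: [0.3, -0.2, -0.2]
grip_width: 0.34
grip_force: 0.0
```

>>> apply_moves(
  commands=[
    [[-0.013,-0.193,0],[0,0,0],-0.7],
    [[-0.013,-0.193,0],[0,0,0],-0.7],
    [[-0.013,-0.193,0],[0,0,0],-0.7],
    [[-0.013,-0.193,0],[0,0,0],-0.7],
    [[-0.013,-0.192,0],[0,0,0],-0.7],
    [[0,0,0.15],[0,0,0],-0.7],
    [[0,0,0.15],[0,0,0],-0.7],
    [[0,0,0],[0,0,0],-0.7],
  ],
)

```text
time_s: 12.05
tool_pos: [0.4269, 0.0188, 0.1206]
tool_rot: [-0.002, 0.0, 1.0, 0.0]
force: [0.3, 0.2, 1.4]
grip_width: 0.85
grip_force: 0.0
```

```bash
python3 snap.py pics/k3.png scene,220,110,120,110 scene,320,100,80,74; python3 -c "
from workcell import observe;s=observe();print(s['tool_pos'],s['grip_width'])"
```

```text
[0.42917675 0.01874083 0.12288335] 0.8486816064805016
```

View pics/k3.png

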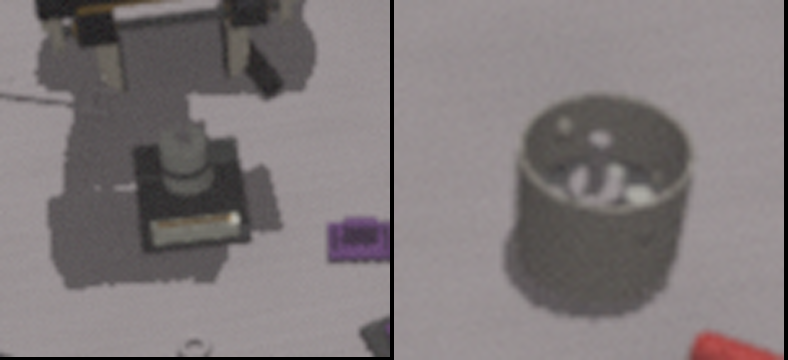

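The knob stands in the cup with its stem visible at crop (600,140). The open fingers are centred over the solenoid at (185,150). I descend and grip.

>>> apply_moves(
  commands=[
    [[0,0,0.14],[0,0,0],-0.7],
    [[0,0,0.14],[0,0,0],-0.7],
    [[0,0,0.08],[0,0,0],-0.7],
    [[0,0,0.06],[0,0,0],-0.7],
    [[0,0,0],[0,0,0],-0.7],
    [[0,0,0],[0,0,0],1],
    [[0,0,0],[0,0,0],1],
    [[0,0,0],[0,0,0],1],
  ],
)

```text
time_s: 13.15
tool_pos: [0.429, 0.0187, 0.0173]
tool_rot: [0.001, -0.0, 1.0, -0.0]
force: [-0.7, -0.0, -0.1]
grip_width: 0.573
grip_force: 0.0
```

>>> apply_moves(
  commands=[
    [[0,0,0],[0,0,0],1],
    [[0,0,0],[0,0,0],1],
  ],
)

```text
time_s: 13.4
tool_pos: [0.4287, 0.0187, 0.0169]
tool_rot: [0.0, -0.0, 1.0, 0.0]
force: [-1.1, 0.2, 2.8]
grip_width: 0.429
grip_force: 30.0
```

>>> apply_moves(
  commands=[
    [[0,0,-0.1],[0,0,0],1],
    [[0,0,-0.16],[0,0,0],1],
    [[0,0,-0.1],[0,0,0],1],
    [[-0.132,-0.125,0],[0,0,0],1],
    [[-0.132,-0.125,0],[0,0,0],1],
    [[-0.132,-0.125,0],[0,0,0],1],
    [[-0.132,-0.125,0],[0,0,0],1],
    [[-0.132,-0.125,0],[0,0,0],1],
  ],
)

```text
time_s: 14.4
tool_pos: [0.5941, -0.1384, 0.106]
tool_rot: [-0.001, -0.0, 1.0, 0.0]
force: [0.4, 0.4, -1.4]
grip_width: 0.431
grip_force: 30.0
```

>>> apply_moves(
  commands=[
    [[-0.132,-0.125,0],[0,0,0],1],
    [[0,0,0.12],[0,0,0],1],
    [[0,0,0.12],[0,0,0],1],
    [[0,0,0.08],[0,0,0],1],
    [[0,0,0.03],[0,0,0],1],
    [[0,0,0.01],[0,0,0],1],
    [[0,0,0],[0,0,0],1],
  ],
)

```text
time_s: 15.28
tool_pos: [0.627, -0.1688, 0.0174]
tool_rot: [0.001, -0.0, 1.0, -0.0]
force: [0.4, -0.1, -1.0]
grip_width: 0.426
grip_force: 30.0
```

>>> apply_moves(
  commands=[
    [[0,0,0.006],[0,0,0],1],
    [[0,0,0.006],[0,0,0],1],
    [[0,0,0],[0,0,0],1],
  ],
)

```text
time_s: 15.65
tool_pos: [0.6266, -0.1687, 0.0138]
tool_rot: [0.0, -0.0, 1.0, 0.0]
force: [1.2, 0.6, -1.4]
grip_width: 0.431
grip_force: 30.0
```

>>> apply_moves(
  commands=[
    [[0,0,0.003],[0,0,0],1],
    [[0,0,0],[0,0,0],1],
  ],
)

```text
time_s: 15.9
tool_pos: [0.6267, -0.1687, 0.013]
tool_rot: [0.0, -0.0, 1.0, 0.0]
force: [-0.5, 0.3, -1.9]
grip_width: 0.435
grip_force: 30.0
```

>>> apply_moves(
  commands=[
    [[0,0,0.003],[0,0,0],1],
    [[0,0,0],[0,0,0],1],
  ],
)

```text
time_s: 16.15
tool_pos: [0.6267, -0.1687, 0.0129]
tool_rot: [0.0, -0.0, 1.0, -0.0]
force: [-3.1, 0.9, 4.1]
grip_width: 0.434
grip_force: 30.0
```

>>> apply_moves(
  commands=[
    [[0,0,0],[0,0,0],0],
    [[0,0,0],[0,0,0],-0.5],
    [[0,0,0],[0,0,0],-0.7],
    [[0,0,0],[0,0,0],-0.7],
    [[0,0,-0.1],[0,0,0],-0.7],
    [[0,0,-0.2],[0,0,0],-0.7],
    [[0,0,-0.2],[0,0,0],-0.7],
    [[0,0,0],[0,0,0],-0.7],
  ],
)

```text
time_s: 17.15
tool_pos: [0.6291, -0.1696, 0.1423]
tool_rot: [0.004, -0.0, 1.0, -0.002]
force: [-0.6, 0.4, -0.0]
grip_width: 0.851
grip_force: 0.0
```

>>> apply_moves(
  commands=[
    [[0.1865,-0.0853,0],[0,0,0],-0.7],
    [[0.1865,-0.0853,0],[0,0,0],-0.7],
    [[0.1865,-0.0853,0],[0,0,0],-0.7],
    [[0.1865,-0.0853,0],[0,0,0],-0.7],
    [[0,0,0],[0,0,-0.0873],-0.7],
    [[0,0,0.12],[0,0,0],-0.7],
    [[0,0,0],[0,0,0],-0.7],
  ],
)

```text
time_s: 18.02
tool_pos: [0.4385, -0.253, 0.105]
tool_rot: [-0.002, -0.087, 0.996, 0.002]
force: [0.6, 1.0, 0.6]
grip_width: 0.85
grip_force: 0.0
```

```bash
python3 snap.py pics/k4.png scene,120,120,140,130 top,370,120,120,110; python3 -c "
from workcell import observe;s=observe();print(s['tool_pos'],s['tool_rot'],s['grip_width'])"
```

```text
[ 0.44010531 -0.25389541  0.10706255] [-3.64374718e-04 -8.73728702e-02  9.96175522e-01  4.21813552e-04] 0.8506206845522617
```

View pics/k4.png

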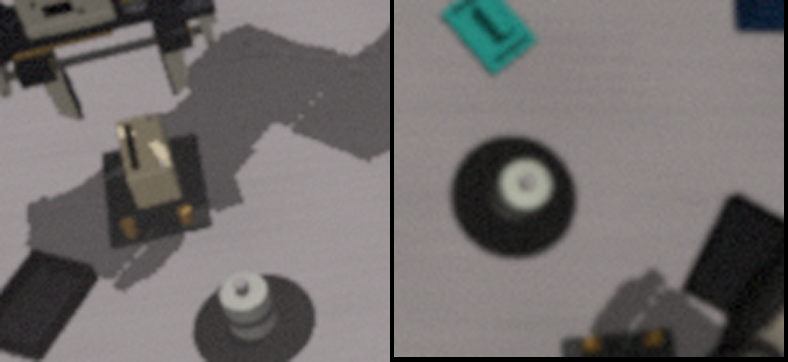

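The solenoid stands on the mat at top-crop (525,185). The fingers straddle the printhead at scene-crop (150,160). I grip the printhead.

>>> apply_moves(
  commands=[
    [[0,0,0.14],[0,0,0],-0.7],
    [[0,0,0.12],[0,0,0],-0.7],
    [[0,0,0.07],[0,0,0],-0.7],
    [[0,0,0.034],[0,0,0],-0.7],
    [[0,0,0],[0,0,0],1],
    [[0,0,0],[0,0,0],1],
    [[0,0,0],[0,0,0],1],
    [[0,0,0],[0,0,0],1],
  ],
)

```text
time_s: 19.12
tool_pos: [0.4404, -0.2542, 0.0167]
tool_rot: [0.0, -0.087, 0.996, -0.0]
force: [-0.1, -0.6, -0.6]
grip_width: 0.467
grip_force: 0.0
```

>>> apply_moves(
  commands=[
    [[0,0,0],[0,0,0],1],
    [[0,0,0],[0,0,0],1],
  ],
)

```text
time_s: 19.38
tool_pos: [0.4404, -0.2542, 0.0166]
tool_rot: [0.0, -0.087, 0.996, -0.0]
force: [-0.9, 0.9, 4.4]
grip_width: 0.433
grip_force: 30.0
```

>>> apply_moves(
  commands=[
    [[0,0,-0.1],[0,0,0],1],
    [[0,0,-0.16],[0,0,0],1],
    [[0,0,-0.14],[0,0,0],1],
    [[0,0,0],[0,0,0.0559],1],
    [[0,0,0],[0,0,0.0558],1],
    [[0.0178,0.1823,0],[0,0,0],1],
    [[0.0178,0.1823,0],[0,0,0],1],
    [[0.0178,0.1823,0],[0,0,0],1],
  ],
)

```text
time_s: 20.38
tool_pos: [0.433, -0.1155, 0.1159]
tool_rot: [-0.0, 0.025, 1.0, 0.0]
force: [0.5, -0.1, -0.9]
grip_width: 0.436
grip_force: 30.0
```

>>> apply_moves(
  commands=[
    [[0.0178,0.1823,0],[0,0,0],1],
    [[0.0178,0.1823,0],[0,0,0],1],
    [[0.0178,0.1823,0],[0,0,0],1],
    [[0,0,0.16],[0,0,0],1],
    [[0,0,0.12],[0,0,0],1],
    [[0,0,0.08],[0,0,0],1],
    [[0,0,0.02],[0,0,0],1],
    [[0,0,0],[0,0,0],1],
  ],
)

```text
time_s: 21.38
tool_pos: [0.4268, 0.0203, 0.0213]
tool_rot: [-0.0, 0.024, 1.0, 0.0]
force: [0.2, -0.3, -0.6]
grip_width: 0.435
grip_force: 30.0
```

Contact is expected at 0.0166; one step to 0.4 mm above it, then feeling for it.

>>> apply_moves(
  commands=[
    [[0,0,0.009],[0,0,0],1],
    [[0,0,0.008],[0,0,0],1],
    [[0,0,0.003],[0,0,0],1],
    [[0,0,0],[0,0,0],1],
  ],
)

```text
time_s: 21.88
tool_pos: [0.4269, 0.0203, 0.0166]
tool_rot: [0.0, 0.024, 1.0, -0.0]
force: [-0.3, 0.3, 3.2]
grip_width: 0.434
grip_force: 30.0
```

>>> apply_moves(
  commands=[
    [[0,0,0],[0,0,0],0],
    [[0,0,0],[0,0,0],-0.4],
    [[0,0,0],[0,0,0],-0.6],
    [[0,0,0],[0,0,0],-0.6],
    [[0,0,-0.1],[0,0,0],-0.6],
    [[0,0,-0.2],[0,0,0],-0.6],
    [[0,0,-0.2],[0,0,0],-0.6],
    [[0,0,0],[0,0,0],-0.2],
  ],
)

```text
time_s: 22.88
tool_pos: [0.429, 0.0201, 0.1444]
tool_rot: [0.004, 0.024, 1.0, -0.0]
force: [-0.1, 0.3, -0.6]
grip_width: 0.736
grip_force: 0.0
```

>>> apply_moves(
  commands=[
    [[-0.1722,0.1331,0],[0,0,0],0],
    [[-0.1722,0.1331,0],[0,0,0],0],
    [[-0.1722,0.1331,0],[0,0,0],0],
    [[-0.1722,0.1331,0],[0,0,0],0],
    [[-0.1722,0.1331,0],[0,0,0],0],
    [[0,0,0],[0,0,-0.0733],0],
    [[0,0,0.15],[0,0,-0.0733],0],
    [[0,0,0],[0,0,0],0],
  ],
)

```text
time_s: 23.88
tool_pos: [0.647, 0.1758, 0.0989]
tool_rot: [-0.005, -0.121, 0.993, -0.0]
force: [-0.2, 0.1, 0.4]
grip_width: 0.497
grip_force: 0.0
```

```bash
python3 snap.py pics/k5.png scene,290,150,120,110 top,310,215,60,62; python3 -c "
from workcell import observe;s=observe();print(s['tool_pos'],s['tool_rot'],s['grip_width'])
from h import *
T=load('top_last.npz');cream=lambda h:(h[...,2]>140)&(h[...,1]>30)
print(rect(plane(T,blob(T,cream,(315,236,360,276)),.05)))"
```

```text
[0.64950879 0.17603141 0.10325063] [-7.32431788e-04 -1.20562598e-01  9.92705456e-01  2.26451703e-05] 0.5014466587862856
(array([455.5,  17. ]), array([35.4, 21.2]), 85.0)
```

View pics/k5.png

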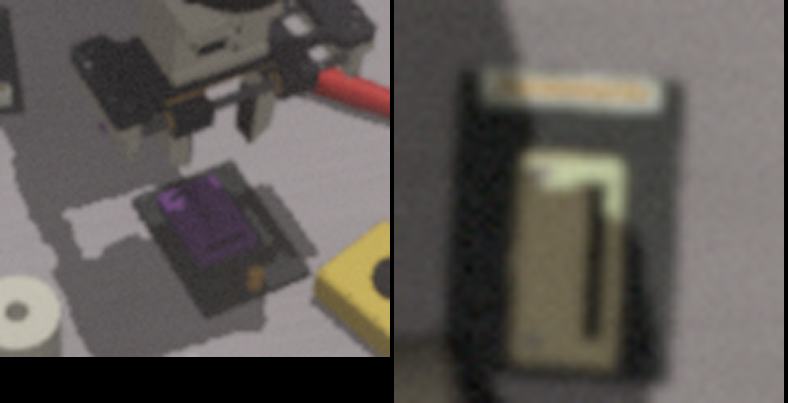

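The printhead stands aligned on the bar plate at right-crop (565,260). The gripper is over the shutter's block at (205,210). I descend to just above the base and grip.

>>> apply_moves(
  commands=[
    [[0,0,0.14],[0,0,0],0],
    [[0,0,0.1],[0,0,0],0],
    [[0,0,0.06],[0,0,0],0],
    [[0,0,0.024],[0,0,0],0],
    [[0,0,0],[0,0,0],0],
  ],
)

```text
time_s: 24.6
tool_pos: [0.6503, 0.1762, 0.0234]
tool_rot: [0.001, -0.122, 0.993, 0.0]
force: [-0.0, 0.0, 0.6]
grip_width: 0.501
grip_force: 0.0
```

>>> apply_moves(
  commands=[
    [[0,0,0],[0,0,0],1],
    [[0,0,0],[0,0,0],1],
    [[0,0,0],[0,0,0],1],
    [[0,0,0],[0,0,0],1],
    [[0,0,0],[0,0,0],1],
  ],
)

```text
time_s: 25.22
tool_pos: [0.6499, 0.1762, 0.023]
tool_rot: [0.0, -0.122, 0.993, 0.0]
force: [0.1, -0.5, 1.9]
grip_width: 0.149
grip_force: 30.0
```

>>> apply_moves(
  commands=[
    [[0,0,-0.1],[0,0,0],1],
    [[0,0,-0.2],[0,0,0],1],
    [[0,0,-0.18],[0,0,0],1],
    [[0,0,0],[0,0,0.0689],1],
    [[0.1131,-0.1805,0],[0,0,0],1],
    [[0.1131,-0.1805,0],[0,0,0],1],
    [[0.1131,-0.1805,0],[0,0,0],1],
    [[0.1131,-0.1805,0],[0,0,0],1],
  ],
)

```text
time_s: 26.22
tool_pos: [0.5556, -0.0168, 0.1427]
tool_rot: [0.0, -0.054, 0.999, -0.0]
force: [0.5, -1.5, -1.9]
grip_width: 0.147
grip_force: 30.0
```

>>> apply_moves(
  commands=[
    [[0.1131,-0.1805,0],[0,0,0],1],
    [[0.1131,-0.1805,0],[0,0,0],1],
    [[0.1131,-0.1805,0],[0,0,0],1],
    [[0.1131,-0.1805,0],[0,0,0],1],
    [[0.1131,-0.1805,0],[0,0,0],1],
    [[0,0,0.18],[0,0,0],1],
    [[0,0,0.14],[0,0,0],1],
    [[0,0,0],[0,0,0],1],
  ],
)

```text
time_s: 27.22
tool_pos: [0.4385, -0.2539, 0.0607]
tool_rot: [-0.002, -0.053, 0.999, 0.002]
force: [-0.2, 0.7, 0.5]
grip_width: 0.148
grip_force: 30.0
```

>>> apply_moves(
  commands=[
    [[0,0,0.08],[0,0,0],1],
    [[0,0,0.05],[0,0,0],1],
    [[0,0,0.02],[0,0,0],1],
    [[0,0,0.004],[0,0,0],1],
    [[0,0,0],[0,0,0],1],
  ],
)

```text
time_s: 27.85
tool_pos: [0.4405, -0.255, 0.0247]
tool_rot: [0.0, -0.054, 0.999, -0.0]
force: [0.2, 0.4, -0.6]
grip_width: 0.15
grip_force: 30.0
```

>>> apply_moves(
  commands=[
    [[0,0,0.004],[0,0,0],1],
    [[0,0,0.003],[0,0,0],1],
    [[0,0,0],[0,0,0],1],
  ],
)

```text
time_s: 28.22
tool_pos: [0.4403, -0.255, 0.0229]
tool_rot: [0.0, -0.053, 0.999, -0.0]
force: [-1.0, 1.3, 4.5]
grip_width: 0.153
grip_force: 30.0
```

>>> apply_moves(
  commands=[
    [[0,0,0],[0,0,0],0.5],
    [[0,0,0],[0,0,0],0.2],
    [[0,0,0],[0,0,0],0],
    [[0,0,0],[0,0,0],0],
    [[0,0,-0.1],[0,0,0],0],
    [[0,0,-0.2],[0,0,0],0],
    [[0,0,-0.2],[0,0,0],-0.4],
    [[0,0,0],[0,0,0],-0.7],
  ],
)

```text
time_s: 29.22
tool_pos: [0.442, -0.2563, 0.1512]
tool_rot: [0.003, -0.054, 0.999, -0.003]
force: [-0.3, 0.3, -0.5]
grip_width: 0.665
grip_force: 0.0
```

>>> apply_moves(
  commands=[
    [[-0.1945,0.066,0],[0,0,0],-0.7],
    [[-0.1945,0.066,0],[0,0,0],-0.7],
    [[-0.1945,0.066,0],[0,0,0],-0.7],
    [[-0.1945,0.066,0],[0,0,0],-0.7],
    [[0,0,0.15],[0,0,0],-0.7],
    [[0,0,0],[0,0,0],-0.7],
  ],
)

```text
time_s: 29.98
tool_pos: [0.624, -0.167, 0.1053]
tool_rot: [-0.004, -0.054, 0.999, 0.002]
force: [-0.7, -0.1, 0.3]
grip_width: 0.851
grip_force: 0.0
```

```bash
python3 snap.py pics/k6.png scene,140,130,130,120 top,410,210,62,62; python3 -c "
from workcell import observe;s=observe();print(s['tool_pos'],s['tool_rot'],s['grip_width'])"
```

```text
[ 0.62585087 -0.16858118  0.10948702] [-8.52535883e-04 -5.32743813e-02  9.98579467e-01  4.01974294e-04] 0.8498806104462171
```

View pics/k6.png

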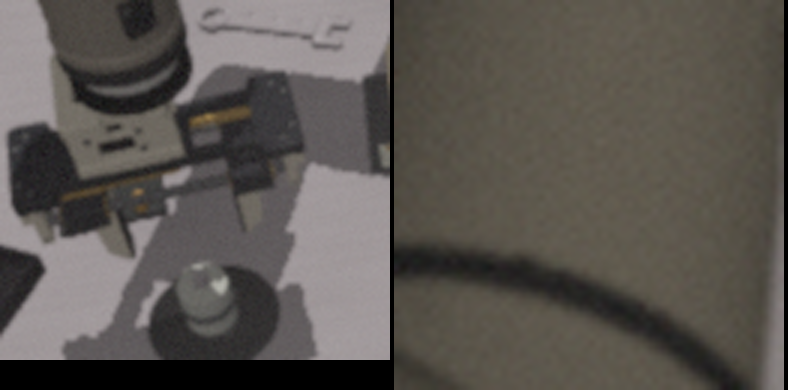

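The fingers are centred above the solenoid at crop (205,290). The arm hides the shutter, so I check that later.

>>> apply_moves(
  commands=[
    [[0,0,0.14],[0,0,0],-0.7],
    [[0,0,0.14],[0,0,0],-0.7],
    [[0,0,0.08],[0,0,0],-0.7],
    [[0,0,0.034],[0,0,0],-0.7],
    [[0,0,0],[0,0,0],-0.7],
    [[0,0,0],[0,0,0],1],
    [[0,0,0],[0,0,0],1],
    [[0,0,0],[0,0,0],1],
  ],
)

```text
time_s: 31.08
tool_pos: [0.6268, -0.1685, 0.0121]
tool_rot: [0.0, -0.054, 0.999, -0.0]
force: [0.4, 0.3, -0.0]
grip_width: 0.569
grip_force: 0.0
```

>>> apply_moves(
  commands=[
    [[0,0,0],[0,0,0],1],
    [[0,0,0],[0,0,0],1],
  ],
)

```text
time_s: 31.32
tool_pos: [0.6266, -0.1684, 0.0116]
tool_rot: [0.0, -0.054, 0.999, 0.0]
force: [1.6, 0.4, 0.7]
grip_width: 0.431
grip_force: 30.0
```

>>> apply_moves(
  commands=[
    [[0,0,-0.1],[0,0,0],1],
    [[0,0,-0.2],[0,0,0],1],
    [[0,0,-0.2],[0,0,0],1],
    [[0,0,-0.1],[0,0,0],1],
    [[-0.0314,0.1966,0],[0,0,0],1],
    [[-0.0314,0.1966,0],[0,0,0],1],
    [[-0.0314,0.1966,0],[0,0,0],1],
    [[-0.0314,0.1966,0],[0,0,0],1],
  ],
)

```text
time_s: 32.33
tool_pos: [0.6363, 0.0319, 0.161]
tool_rot: [-0.0, -0.053, 0.999, 0.0]
force: [0.6, 0.3, -2.3]
grip_width: 0.432
grip_force: 30.0
```

>>> apply_moves(
  commands=[
    [[-0.0314,0.1966,0],[0,0,0],1],
    [[-0.0314,0.1966,0],[0,0,0],1],
    [[-0.0314,0.1966,0],[0,0,0],1],
    [[0,0,0.18],[0,0,0],1],
    [[0,0,0.18],[0,0,0],1],
    [[0,0,0.1],[0,0,0],1],
    [[0,0,0],[0,0,0],1],
    [[0,0,0],[0,0,0],1],
  ],
)

```text
time_s: 33.33
tool_pos: [0.6451, 0.1796, 0.0477]
tool_rot: [0.001, -0.053, 0.999, 0.0]
force: [1.2, -0.0, -1.8]
grip_width: 0.433
grip_force: 30.0
```

Contact is expected near 0.0156.

>>> apply_moves(
  commands=[
    [[0,0,0.07],[0,0,0],1],
    [[0,0,0.04],[0,0,0],1],
    [[0,0,0.01],[0,0,0],1],
    [[0,0,0.004],[0,0,0],1],
    [[0,0,0],[0,0,0],1],
  ],
)

```text
time_s: 33.95
tool_pos: [0.6447, 0.1796, 0.0158]
tool_rot: [0.0, -0.053, 0.999, 0.0]
force: [0.3, 0.1, -2.2]
grip_width: 0.432
grip_force: 30.0
```

>>> apply_moves(
  commands=[
    [[0,0,0.003],[0,0,0],1],
    [[0,0,0],[0,0,0],1],
  ],
)

```text
time_s: 34.2
tool_pos: [0.6448, 0.1796, 0.0156]
tool_rot: [0.001, -0.053, 0.999, 0.0]
force: [-2.1, 0.7, 4.2]
grip_width: 0.43
grip_force: 30.0
```

>>> apply_moves(
  commands=[
    [[0,0,0],[0,0,0],0],
    [[0,0,0],[0,0,0],-0.5],
    [[0,0,0],[0,0,0],-0.7],
    [[0,0,0],[0,0,0],-0.7],
    [[0,0,-0.1],[0,0,0],-0.7],
    [[0,0,-0.2],[0,0,0],-0.7],
    [[0,0,-0.22],[0,0,0],-0.7],
    [[0,0,-0.22],[0,0,0],-0.7],
  ],
)

```text
time_s: 35.2
tool_pos: [0.6442, 0.1794, 0.2014]
tool_rot: [-0.0, -0.053, 0.999, 0.0]
force: [0.1, -0.5, 0.3]
grip_width: 0.852
grip_force: 0.0
```

>>> apply_moves(
  commands=[
    [[0.18,0.14,0],[0,0,0],-0.7],
    [[0.18,0.14,0],[0,0,0],-0.7],
    [[0.18,0.14,0],[0,0,0],-0.7],
    [[0.18,0.14,0],[0,0,0],-0.7],
    [[0.18,0.14,0],[0,0,0],-0.7],
    [[0.18,0.14,0],[0,0,0],-0.7],
    [[0.18,0.14,0],[0,0,0],-0.7],
    [[0.18,0.14,0],[0,0,0],-0.7],
  ],
)

```text
time_s: 36.2
tool_pos: [0.2549, 0.4202, 0.2]
tool_rot: [0.0, -0.053, 0.999, 0.0]
force: [0.0, 0.7, -0.2]
grip_width: 0.846
grip_force: 0.0
```

```bash
python3 snap.py pics/end.png scene,145,100,265,190 top,205,120,270,180;python3 - <<'E'
from h import *
from workcell import observe
print(observe()['tool_pos'])
T=load("top_last.npz")
cream=lambda h:(h[...,2]>140)&(h[...,1]>30)
pur=lambda h:(h[...,0]>125)&(h[...,0]<160)&(h[...,1]>70)
def f(n,*a):
    try: print(n,rect(plane(T,blob(T,*a[:2]),a[2])))
    except Exception as e: print(n,e)
f("print",cream,(315,236,360,276),.05)
f("shut",pur,(418,216,466,274),.018)
f("sol",lambda h:h[...,2]>110,(262,150,298,192),.053)
E
```

```text
[0.25217954 0.42140848 0.19997174]
print (array([426.5,  20.5]), array([39.3, 78.5]), 87.6)
shut (array([ 440.5, -254.9]), array([72.2, 53.6]), 6.4)
sol (array([638.5, 151.4]), array([109.6,  65.7]), 0.4)
```

View pics/end.png

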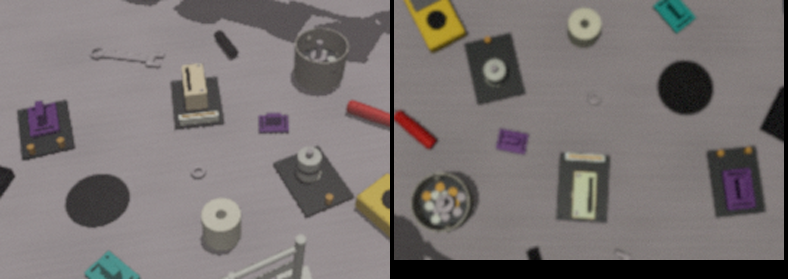

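All three modules stand centred on their own plates. The printhead and shutter are within 1 mm of where I aimed, and the solenoid at right-crop (495,70) is upright. The knob is in the middle of the cup at (445,203), the mat is empty and the arm is clear.

```bash
python3 -c "
from workcell import job_done;print(job_done())"
```

```text
the job is handed in; nothing more can be done
None
```

The job is handed in at about 36 s: the knob rests stem up in the cup, the printhead, shutter and solenoid stand released on their own plates, and the arm is clear; the hand-in call returned no verdict.

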